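Shut the engraver's ash drawer, then hold its sprung lid at the trip flag

ROBOT

A 6-joint arm with a two-finger parallel gripper is mounted at the origin on the work surface. World frame = base frame: x ahead of the robot, y to its left, z up, the work surface at z = 0. Lengths are in m, angles in rad, forces in N, time in s.
With the tool pointing down it reaches from about 0.3 to 0.875 m from the base axis. Payload 6.4 kg.
Tool frame: the origin (TCP) lies midway between the tips of the shut fingers; the grasp point (between the pads) lies 19 mm behind it; z points along the fingers, y is the direction in which the jaws open and shut (so a half turn about z gives the same grasp; the last joint's range is limited). The gripper opens to 85 mm and grips with 20 to 120 N. Pads are 22 mm wide; open, the fingers measure 114 mm over their backs; the gripper's body (76 mm by 85 mm) begins 54 mm behind the grasp point. The pads swing forward as they close: fully open they stand 13 mm farther back than shut.
Start: joints at [-0.206, 0.181, 1.607, -0, 1.354, -0.206], TCP at [0.575, 0, 0.231] pointing down, gripper open.
Joint ranges: [-2.99, 2.99], [-0.89, 2.07], [0.3, 2.58], [-1.14, 4.28], [0, 2.63], [-3.12, 3.12]. Speed limits (rad/s): [2.57, 2.57, 3.01, 3.14, 3.14, 3.14].

INTERFACE

Orientations are given as a unit quaternion [w, x, y, z].
In Python, from bench import ctrl gives the robot as it stands. The module is installed in compiled form; this text tells all that it offers.
- The arm moves only by the tool arm_command, never from a script. Its argument "plan" is one flat list of numbers, 4 for each row, row after row: the shift along the tool's x, y, z in mm, then the turn about the tool's z in rad. A call has 1 to 20 rows; each row shifts and turns the commanded pose from where the row before left it, along the tool's axes as they then stand; what a row does not reach is not made up. A row lasts 1/10 s, in which the tool goes at most 50 mm and 8.59 degrees, less where a joint would pass 70% of its speed; a pose out of reach is approached as far as the arm can. A call is refused whole if a number of a shift passes 50 or a number of a turn 0.15, either way. A call with a gripper value outside its range is refused whole. "grip" is the opening, from 0 (shut) to 1 (fully open), set as the call begins (left out, the last holds). The fingers move at their own pace and stop on an object; the grip force is fixed at half the most. Time passes only in rows, so rows that do not move let the fingers close. It gives the time, the measured TCP pose, the force and the opening at its end, in the units of the state.
- ctrl.get_obs(): the state, without advancing time (a new reading comes with each control period).
- ctrl.camera(name): name is "scene" or "side" or "wrist"; returns a dict with "color" (400x640x3 uint8, red, green, blue), "camera_matrix" (3x3 intrinsics, pixels), "eye" and "attitude" of the camera in the world; the wrist camera has in their place "T_tool_cam" (4x4, takes a point from camera to tool coordinates, whose origin is the TCP and whose axes are the flange's). Camera axes: x right, y up, looking along -z (the intrinsics and any distortion apply to the point x, -y, -z); pixel columns grow to the right and rows downward; lengths in m; the calibration is good to about 2 mm. A picture is of the moment at which its call begins: read the wrist's pose just before it. There is no depth.
- ctrl.hand_in(): hands the job in, once; it reports no verdict.
The state is a dict: "time_s": time; "q": joint angles; "dq": joint speeds; "joint_efforts": joint torques, N m; "eef_pos": TCP position; "eef_rot": TCP orientation; "wrist_force": force on the tool from outside, world axes, zero at the start; "torque": the same for the moment, N m; "opening": opening from 0.0 (shut) to 1.0 (fully open).
Only numpy, scipy, OpenCV 4.12 (cv2) and the standard library are available. Lean on these libraries where they do the work, as an engineer would, in place of code of your own. Each camera call takes 0.05 s, during which the arm holds its last target. There are 200 camera calls.

TASK

The laser engraver is loaded and I want to test its lid interlock. First push the open ash drawer fully home; then take the black grab bar and raise the spring-closed lid until its yellow pointer stands at the red flag on the quadrant, and finish while still holding the bar there, with the lid steady, because the spring shuts it if you let go. Do not shift the flag or the mug, coaster and bottle standing around.

Things in the scene. Friction and masses are not known exactly. Their poses are not given: they have to be found in the camera images.
- engraver: White wedge-shaped desktop laser engraver with an amber-windowed lid, fixed to the bench: 320 deep (its x), 360 wide (its y), sides rising from 79 at the front to 135 at the rear. Origin: centre of its underside on the bench; its front (drawer, low edge of the lid) faces its own -x, its z is up. Along one side (its -y side) stands an upright steel quadrant plate, centred on the lid's hinge, with black lines every 5 degrees; its top is about 265 above the bench.
- drawer (a joint): Ash drawer low in the engraver's front, opening in m: 0 = fully home, it slides out along the engraver's -x (up to 0.11). It stays where it is left; about 2 N moves it and it meets a hard stop at 0.
- drawer_face (a point): Centre of the outer face of the drawer's dark steel front (268 wide along the engraver's y, 48 high, from 11 to 59 above the bench); moves with the drawer. A finger lip, 100 wide and 4 thick, 54 to 58 above the bench, stands out 11 further at the middle; the plain face 55 to 130 either side of the middle is free to push on, and pushing off centre does not jam it.
- lid (a joint): Opening angle of the lid in rad: 0 = shut, grows as the front edge rises (at most 1.3). Shut, the lid slopes 0.2 rad down towards the front. A spring hinge and the lid's weight (about 0.75 kg) close it: lifting at the bar takes about 6 N at first and 7 to 8 N at the flag; let go, it falls shut.
- lid_hinge (a point): Middle of the lid's hinge axis, at the rear of the lid, 135 above the bench; the axis runs along the engraver's y.
- grab_bar (a point): Round black grab bar on the lid near its front edge: 12 in diameter, 120 long along the engraver's y, on two posts at its ends; this point is the bar's centre, 39 above the lid's top face, 245 from the hinge axis. It turns with the lid; its axes are the lid's (y along the bar, z the lid's normal).
- pointer (a point): Middle of the yellow needle pointer on the lid's -y edge, 165 from the hinge axis; the needle is 4 thick and 84 long, points straight away from the hinge axis, and sweeps along the inner face of the quadrant as the lid rises, its ends showing beyond the plate.
- flag (a joint): Where the red flag is clamped on the quadrant, in rad: it equals the lid's opening angle at which the pointer stands at the flag's middle. Drawn between 0.40 and 0.70; it is held by friction only and must not be knocked.
- flag_mark (a point): Middle of the red flag (16 high along the quadrant's arc, 60 long across it and standing out beyond its outer edge, with a black clamp screw on its outside), in the pointer's plane: with the lid at the right angle the pointer point coincides with it.
- mug: Blue mug, 80 in diameter, 90 high, standing on the bench before the engraver; origin at the centre of its underside. Not to be moved.
- coaster: Thick round wooden coaster, 90 in diameter, 20 high, lying on the bench before the engraver; origin at the centre of its underside. Not to be moved.
- cleaner: Blue cleaner bottle with a white cap, 60 in diameter, 170 high, on the bench behind the engraver; origin at the centre of its underside. Not to be moved.

How it is judged:
By the outcome, as a careful person would: the job done as asked, in the order asked, and still so for the second after the job is handed in, while the arm keeps its last pose, push and grip.
It also fails if it takes over 51 s, if anything falls off the work surface, if the arm or the gripper's body presses on something with over 40 N, if the wrist force passes 120 N, or if a joint passes its speed limit or range.

## Working session

There is one attempt and no reset: what is moved stays moved. The work goes in short steps, Python scripts to look and compute and a tool call to move; the robot and the scene stay as the last step left them, time stands still between calls to the robot, and variables do not carry over. Pictures are saved under pics/ and viewed, about 8 in all and at most 12, crops included, and the job is handed in when it is done.

Besides the shell and the picture viewer there is one more tool, called after ">>>" as name(argument=value, ...) on one line, values as JSON. arm_command: Moves the arm, as the interface text tells. Its arguments: {"type":"object","properties":{"plan":{"type":"array","items":{"type":"number"}},"grip":{"type":"number"}},"required":["plan"]}

```bash
mkdir -p pics; cat > h.py <<'E'
import numpy as np, cv2
from bench import ctrl
from scipy.spatial.transform import Rotation as R
def att(a):
    a=np.array(a,float)
    return a if a.shape==(3,3) else R.from_quat(a,scalar_first=True).as_matrix()
def snap(name,f):
    o=ctrl.get_obs(); c=ctrl.camera(name)
    cv2.imwrite(f'pics/{f}.png',c['color'][:,:,::-1])
    if 'eye' in c: T=np.eye(4);T[:3,:3]=att(c['attitude']);T[:3,3]=c['eye']
    else:
        W=np.eye(4);W[:3,:3]=R.from_quat(o['eef_rot'],scalar_first=True).as_matrix();W[:3,3]=o['eef_pos']
        T=W@np.array(c['T_tool_cam'])
    np.savez(f'pics/{f}.npz',T=T,K=c['camera_matrix'])
    return c
def ray(f,u,v):
    d=np.load(f'pics/{f}.npz');T,K=d['T'],d['K']
    p=np.linalg.inv(K)@[u,v,1]
    return T[:3,3],T[:3,:3]@[p[0],-p[1],-p[2]]
def onz(f,u,v,z):
    e,d=ray(f,u,v);return e+d*(z-e[2])/d[2]
def proj(f,P):
    d=np.load(f'pics/{f}.npz');T,K=d['T'],d['K']
    P=np.atleast_2d(P);c=(P-T[:3,3])@T[:3,:3]
    q=np.c_[c[:,0],-c[:,1],-c[:,2]]@K.T
    return q[:,:2]/q[:,2:]
E
python3 - <<'E'
from h import *
for n in('scene','side','wrist'):
    c=snap(n,n+'0'); print({k:v for k,v in c.items() if k!='color'})
print(ctrl.get_obs())
E
```

```text
{'camera_matrix': array([[373.96404056,   0.        , 325.56818468],
       [  0.        , 373.96404056, 197.57082019],
       [  0.        ,   0.        ,   1.        ]]), 'eye': array([ 1.1403857 , -0.01653041,  0.83269109]), 'attitude': array([0.67565574, 0.23740224, 0.23753334, 0.65628302])}
{'camera_matrix': array([[416.42621759,   0.        , 315.93601476],
       [  0.        , 416.42621759, 198.48993593],
       [  0.        ,   0.        ,   1.        ]]), 'eye': array([1.00607167, 0.71715554, 0.74192308]), 'attitude': array([0.25683243, 0.12040768, 0.43491763, 0.85462609])}
{'camera_matrix': array([[298.56311223,   0.        , 318.84605749],
       [  0.        , 298.56311223, 198.38103181],
       [  0.        ,   0.        ,   1.        ]]), 'T_tool_cam': array([[-9.22178705e-04,  9.51835317e-01,  3.06608348e-01,
         7.92870328e-02],
       [ 9.99999354e-01,  6.74101005e-04,  9.14994543e-04,
         4.22384240e-04],
       [ 6.64239124e-04,  3.06608994e-01, -9.51835324e-01,
        -1.42402978e-01],
       [ 0.00000000e+00,  0.00000000e+00,  0.00000000e+00,
         1.00000000e+00]])}
{'time_s': 0.15, 'q': array([-2.06256094e-01,  1.81404606e-01,  1.60774960e+00,  8.29972547e-06,
        1.35379090e+00, -2.06317018e-01]), 'dq': array([ 3.98960157e-05, -4.05061578e-03, -1.45645620e-03,  5.43006562e-04,
        1.77120499e-03,  2.25839447e-04]), 'joint_efforts': array([ 1.94259010e-03, -4.45260644e+01, -3.51692533e+01, -1.26067753e-04,
        5.82284134e-03,  2.14055274e-05]), 'eef_pos': array([5.74591822e-01, 1.30795044e-04, 2.30585736e-01]), 'eef_rot': array([-5.68186796e-04,  7.07085713e-01,  7.07127525e-01, -3.66695728e-04]), 'wrist_force': array([ 0.0498396 , -0.41153535,  0.10792435]), 'torque': array([ 0.00062583,  0.01627754, -0.00940926]), 'opening': 0.9993593356211373}
```

View pics/scene0.png

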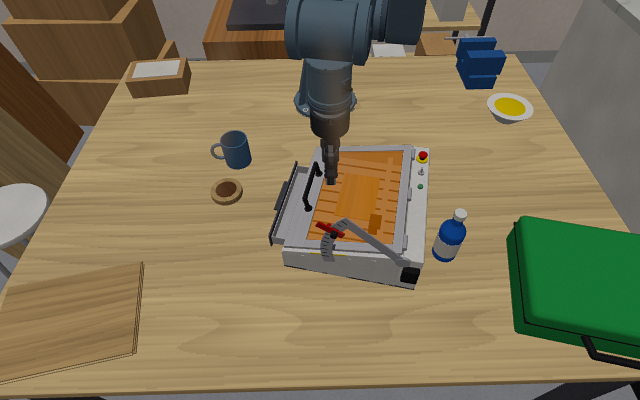

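View pics/side0.png

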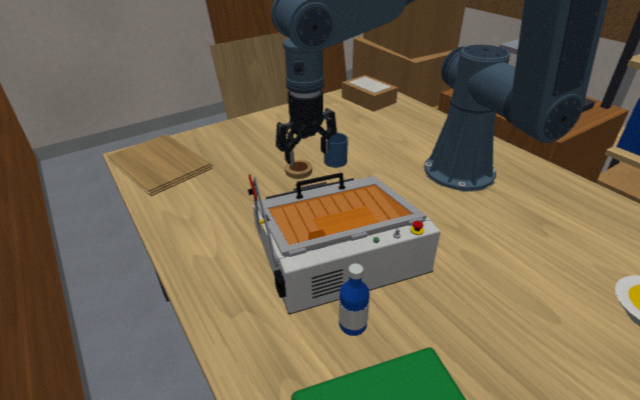

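The scene view shows the engraver at about (350,215). Its front, with the drawer open at (283,205), faces image left (world −y), and its quadrant is towards the camera (+x). The red flag is at (330,230), the mug at (236,150), the coaster at (227,190) and the bottle at (450,235). I'll enlarge the middle of it.

```bash
python3 - <<'E'
from h import *
a=cv2.imread('pics/scene0.png')[135:295,205:475]
b=cv2.resize(a,None,fx=2.96,fy=2.96,interpolation=cv2.INTER_CUBIC)
cv2.imwrite('pics/crop1.png',b)
E
```

```text
(no output)
```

View pics/crop1.png

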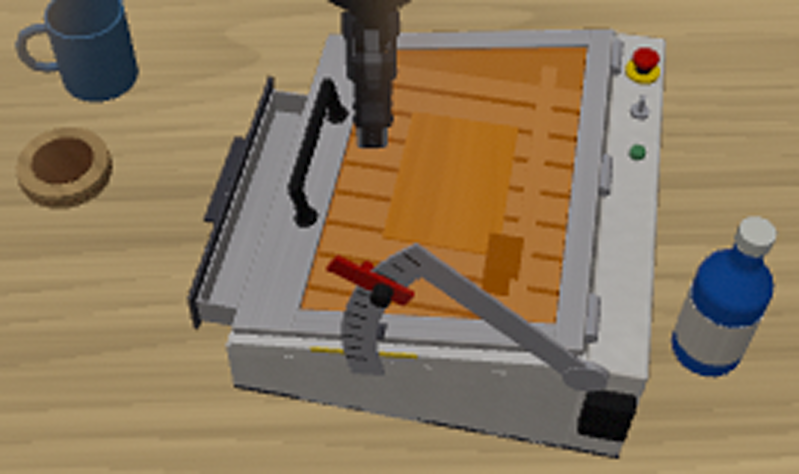

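View pics/wrist0.png

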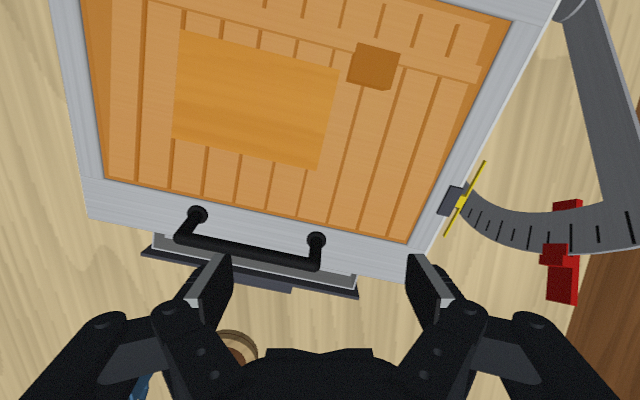

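```bash
cat > fit.py <<'E'
from h import *
from scipy.optimize import least_squares
cr=lambda u,v:(205+u/2.96,135+v/2.96)
# p: x,y,yaw,xh,zbar(lid normal offset),drawer,flag,yp
def model(p):
    x,y,a,xh,hb,dr,fl,yp=p
    H=np.array([xh,0,.135])
    def lid(th,r,yy,n=0):
        t=.2-th; return H+[-r*np.cos(t)-n*np.sin(t),yy,-r*np.sin(t)+n*np.cos(t)]
    L=dict(fb=[-.16,-.18,0],rb=[.16,-.18,0],rf=[.16,.18,.135],rn=[.16,-.18,.135],ff=[-.16,-.18,.079],
     dn=[-.16-dr,-.134,.059],df=[-.16-dr,.134,.059],
     b1=lid(0,.245,.06,hb),b2=lid(0,.245,-.06,hb),bm=lid(0,.245,0,hb),
     pm=lid(0,.165,yp),pi=lid(0,.123,yp),po=lid(0,.207,yp),
     fi=lid(fl,.135,yp),fo=lid(fl,.195,yp),fm=lid(fl,.165,yp),hinge=H)
    Rz=R.from_euler('z',a).as_matrix()
    return {k:Rz@np.array(v)+[x,y,0] for k,v in L.items()}
obs=[('scene0','fb',cr(235,388)),('scene0','rb',cr(618,457)),('scene0','rf',cr(663,40)),('scene0','rn',cr(645,380)),
('scene0','dn',cr(195,322)),('scene0','df',cr(270,80)),('scene0','bm',cr(311,139)),('scene0','b1',cr(327,86)),('scene0','b2',cr(296,192)),
('wrist0','bm',(248,252)),('wrist0','b1',(179,237)),('wrist0','b2',(317,267)),('wrist0','pm',(465,198)),('wrist0','pi',(485,161)),('wrist0','po',(444,235)),
('wrist0','dn',(357,297)),('wrist0','df',(142,253)),
('scene0','fi',cr(410,297)),('scene0','fo',cr(331,264)),('wrist0','fi',(567,203)),('wrist0','fo',(564,303))]
def res(p):
    m=model(p); return np.concatenate([proj(f,m[k])[0]-o for f,k,o in obs])
if __name__=='__main__':
    s=least_squares(res,[.62,-.05,1.45,.13,.04,.05,.5,-.19],loss='soft_l1',x_scale=[.1,.1,.1,.01,.01,.01,.1,.01])
    print(s.x.round(4))
    for o,r in zip(obs,s.fun.reshape(-1,2)):print(o[0],o[1],r.round(1))
    for k,v in model(s.x).items():print(k,v.round(4))
    np.save('p.npy',s.x)
    for n,z,uv in(('mug',.09,cr(88,2)),('mugbase',0,cr(98,90)),('coaster',.02,cr(63,160))): print(n,onz('scene0',*uv,z))
    np.save
E
python3 fit.py
```

```text
[ 0.5418  0.0802  1.3319  0.1128  0.0417  0.0452  0.7052 -0.1886]
scene0 fb [-0.9  0.3]
scene0 rb [-1.2  1.7]
scene0 rf [ 1.3 -1.3]
scene0 rn [ 0.7 -0.5]
scene0 dn [-2.1 -8.7]
scene0 df [ 0.7 -2.3]
scene0 bm [-2.2 -0.6]
scene0 b1 [-2.1  0.6]
scene0 b2 [-3.1 -0.4]
wrist0 bm [0.3 0.2]
wrist0 b1 [3.7 1.1]
wrist0 b2 [-5.1 -1.1]
wrist0 pm [-0.7  4.6]
wrist0 pi [1.3 1.9]
wrist0 po [1.2 2. ]
wrist0 dn [1.6 0.9]
wrist0 df [-3.1 -1.2]
scene0 fi [2.9 0.1]
scene0 fo [ 3.9 -1.5]
wrist0 fi [  0.5 -15. ]
wrist0 fo [ -0.9 -13. ]
fb [ 0.6789 -0.1179  0.    ]
rb [0.7546 0.1931 0.    ]
rf [0.4048 0.2782 0.135 ]
rn [0.7546 0.1931 0.135 ]
ff [ 0.6789 -0.1179  0.079 ]
dn [ 0.6235 -0.1509  0.059 ]
df [ 0.3631 -0.0875  0.059 ]
b1 [ 0.4515 -0.0374  0.1272]
b2 [ 0.568  -0.0658  0.1272]
bm [ 0.5097 -0.0516  0.1272]
pm [ 0.7135 -0.012   0.1022]
pi [0.7232 0.028  0.1106]
po [ 0.7037 -0.052   0.0939]
fi [0.7238 0.0303 0.2003]
fo [ 0.7114 -0.0207  0.2294]
fm [0.7176 0.0048 0.2149]
hinge [0.5685 0.1897 0.135 ]
mug [ 0.28698363 -0.27190766  0.09      ]
mugbase [ 0.32236572 -0.27467137  0.        ]
coaster [ 0.4355006 -0.2909285  0.02     ]
```

>>> arm_command(plan=[0,0,0,0.12,0,0,0,0.119,-30,10,0,0,-30,10,0,0,-30,10,0,0,-30,10,0,0,-30,10,0,0,-30,9,0,0,0,0,30,0,0,0,30,0,0,0,30,0,0,0,20,0,0,0,0,0,0,0,0,0], grip=0)

```text
time_s: 1.55
eef_pos: [0.5897, -0.1888, 0.1213]
eef_rot: [-0.0, 0.786, 0.618, -0.0]
wrist_force: [0.2, -0.3, 0.3]
opening: 0.0
```

```bash
python3 - <<'E'
from h import *
o=ctrl.get_obs();print(o['eef_pos'],o['time_s'],o['opening'],R.from_quat(o['eef_rot'],scalar_first=True).as_matrix().round(3))
d=o['eef_pos']-np.r_[.5418,.0802,0];print(R.from_euler('z',-1.3319).apply(d))
snap('scene','scene1');snap('side','side1')
a=cv2.imread('pics/scene1.png')[140:280,200:430];b=cv2.imread('pics/side1.png')[110:280,220:450]
cv2.imwrite('pics/c2.png',np.vstack([cv2.resize(a,(575,350-60)),cv2.resize(b,(575,300))])if 0 else cv2.resize(a,None,fx=3.45,fy=3.45,interpolation=cv2.INTER_CUBIC))
E
```

```text
[ 0.5896784  -0.18880217  0.1213356 ] 1.55 4.267539159101062e-05 [[ 0.237  0.972 -0.001]
 [ 0.972 -0.237  0.   ]
 [ 0.    -0.001 -1.   ]]
[-0.25003295 -0.11017275  0.1213356 ]
```

View pics/c2.png

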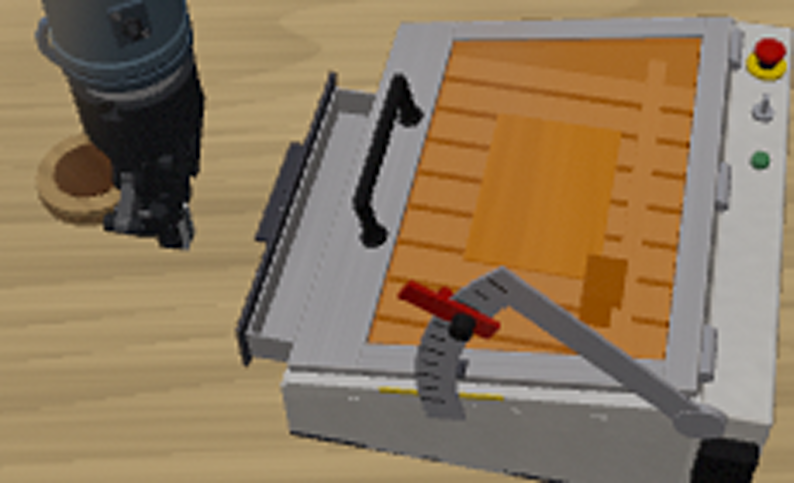

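```bash
cat > fit2.py <<'E'
from fit import *
import fit
c2=lambda u,v:(200+u/3.45,140+v/3.45)
S='scene1'
obs=[(S,'fb',c2(290,432)),(S,'rf',c2(792,28)),(S,'df',c2(333,75)),(S,'dn',c2(240,332)),
(S,'bm',c2(380,141)),(S,'b1',c2(400,80)),(S,'b2',c2(361,204)),(S,'pi',c2(503,397)),(S,'po',c2(380,390)),
('wrist0','bm',(248,252)),('wrist0','pi',(485,161)),('wrist0','po',(444,235)),('scene0','rb',cr(618,457)),
('wrist0','dn',(357,297)),('wrist0','df',(142,253))]
fobs=[(S,'fi',c2(497,327)),(S,'fo',c2(401,290)),('wrist0','fi',(567,203)),('wrist0','fo',(563,303))]
def res(p,ob):
    m=model(p); return np.concatenate([proj(f,m[k])[0]-o for f,k,o in ob])
p0=np.load('p.npy')
s=least_squares(lambda q:res(np.r_[q[:6],.6,q[6]],obs),np.r_[p0[:6],p0[7]],loss='soft_l1',x_scale=[.1,.1,.1,.01,.01,.01,.01])
print(s.x.round(4))
for o,r in zip(obs,s.fun.reshape(-1,2)):print(o[0],o[1],r.round(1))
for ob in(fobs,fobs[:2],fobs[2:]):
  t=least_squares(lambda q:res(np.r_[s.x[:6],q],ob),[.6,-.19],x_scale=[.1,.01])
  print('flag,yf',t.x.round(4),t.fun.round(1))
p=np.r_[s.x[:6],t.x[0],s.x[6]];np.save('p2.npy',p)
m=model(p)
for k in('bm','hinge','pm','dn','df'):print(k,m[k].round(4))
E
python3 fit2.py
```

```text
[ 0.5409  0.0807  1.3374  0.1139  0.0433  0.0456 -0.1869]
scene1 fb [-0.1  1.2]
scene1 rf [ 0.5 -1.4]
scene1 df [ 0.1 -2.1]
scene1 dn [-0.5 -1.1]
scene1 bm [-1.8  0.1]
scene1 b1 [-2.2  1. ]
scene1 b2 [-2.1 -0.1]
scene1 pi [-0.5  1.9]
scene1 po [-0.8  1.3]
wrist0 bm [-0.2 -0.2]
wrist0 pi [-0.4 -1.5]
wrist0 po [ 0.  -0.6]
scene0 rb [-0.5  1. ]
wrist0 dn [1.9 0.4]
wrist0 df [-3.1 -0.6]
flag,yf [ 0.647  -0.1988] [  0.9   6.3   2.3   5.2   4.4 -13.1  -0.5 -16.2]
flag,yf [ 0.5142 -0.1723] [-0.2 -0.5  0.8  0.7]
flag,yf [ 0.5917 -0.2086] [  7.5  -8.4  -1.7 -16.5]
bm [ 0.5097 -0.0504  0.1288]
hinge [0.5673 0.1916 0.135 ]
pm [ 0.7117 -0.009   0.1022]
dn [ 0.6237 -0.1503  0.059 ]
df [ 0.363  -0.0883  0.059 ]
```

>>> arm_command(plan=[0,0,30,0,0,0,30,0,0,0,25,0,0,0,16,0,10,0,0,0,10,0,0,0,8,0,0,0,8,0,0,0,8,0,0,0,8,0,0,0,8,0,0,0,6,0,0,0])

```text
time_s: 2.85
eef_pos: [0.6056, -0.124, 0.0204]
eef_rot: [0.0, 0.786, 0.618, 0.0]
wrist_force: [0.1, -1.6, 0.9]
opening: -0.004
```

>>> arm_command(plan=[5,0,0,0,4,0,0,0,3,0,0,0,2,0,0,0,0,0,0,0])

```text
time_s: 3.35
eef_pos: [0.607, -0.118, 0.0204]
eef_rot: [0.003, 0.786, 0.618, -0.004]
wrist_force: [-10.1, -27.8, 1.2]
opening: -0.002
```

>>> arm_command(plan=[-6,0,0,0,-20,0,0,0,-20,0,0,0])

```text
time_s: 3.65
eef_pos: [0.5972, -0.1554, 0.0198]
eef_rot: [-0.001, 0.786, 0.618, -0.0]
wrist_force: [0.1, -0.2, 0.4]
opening: 0.002
```

```bash
python3 - <<'E'
from h import *
o=ctrl.get_obs();print(o['eef_pos'],o['wrist_force'])
snap('scene','scene2');snap('wrist','wrist2')
a=cv2.imread('pics/scene2.png')[150:270,220:360];b=cv2.imread('pics/wrist2.png')
cv2.imwrite('pics/c3.png',np.hstack([cv2.resize(a,(466,400),interpolation=cv2.INTER_CUBIC),cv2.resize(b[:,100:434],(334,400))]))
E
```

```text
[ 0.59721398 -0.15542841  0.01976802] [ 0.14906848 -0.1893069   0.38753716]
```

View pics/c3.png

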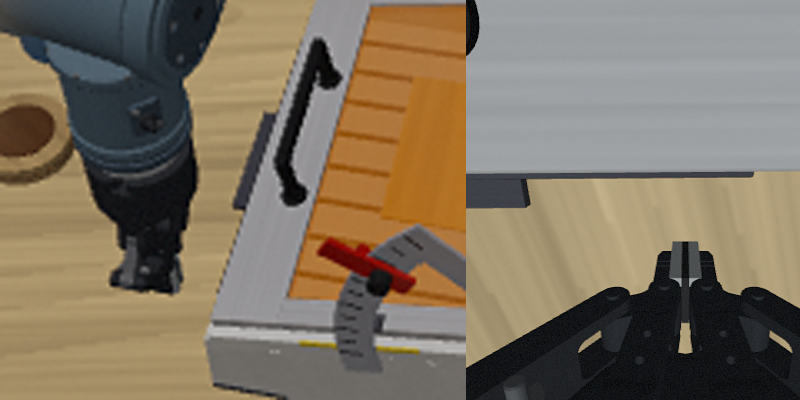

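```bash
python3 - <<'E'
from h import *
p=np.load('p2.npy')
e=lambda P:R.from_euler('z',-p[2]).apply(P-np.r_[p[0],p[1],0]).round(4)
f='wrist2'
for n,u,v,z in(('face',334,177,.059),('face',384,176,.059),('lip',130,207,.058),('lipend',162,207,.058),('lidedge',334,172,.08),('faceend',387,175,.059)): print(n,e(onz(f,u,v,z)))
print(e(ctrl.get_obs()['eef_pos']), e(np.array([.607,-.118,.02])))
E
```

```text
face [-0.166  -0.1157  0.059 ]
face [-0.1657 -0.1334  0.059 ]
lip [-0.1771 -0.0402  0.058 ]
lipend [-0.1771 -0.0521  0.058 ]
lidedge [-0.1593 -0.1146  0.08  ]
faceend [-0.1654 -0.1344  0.059 ]
[-0.2186 -0.1097  0.0199] [-0.1781 -0.1103  0.02  ]
```

>>> arm_command(plan=[0,0,-30,0,0,0,-30,0,0,0,-30,0,0,0,-35,0,0,0,-35,0,0,-10,-35,0,0,-30,-15,0,20,-30,0,0,32,-30,0,0,32,-10,0,0])

```text
time_s: 4.75
eef_pos: [0.5084, -0.0459, 0.2299]
eef_rot: [-0.001, 0.787, 0.617, -0.0]
wrist_force: [0.3, -1.2, -0.1]
opening: -0.001
```

>>> arm_command(plan=[0,0,0,-0.143,0,0,0,-0.143,0,0,0,-0.143,0,0,0,-0.143,0,0,0,-0.143,0,0,0,-0.143,0,0,0,-0.143,0,0,0,-0.143,0,0,0,-0.143,0,0,0,-0.143,0,0,0,-0.146,0,0,0,0,0,0,0,0], grip=1)

```text
time_s: 6.05
eef_pos: [0.5106, -0.0474, 0.23]
eef_rot: [-0.0, 0.118, 0.993, 0.0]
wrist_force: [0.6, 0.5, 0.1]
opening: 0.998
```

```bash
python3 - <<'E'
from h import *
p=np.load('p2.npy')
o=ctrl.get_obs()
e=lambda P:R.from_euler('z',-p[2]).apply(P-np.r_[p[0],p[1],0]).round(4)
print(e(o['eef_pos']),o['time_s'],o['q'].round(2),R.from_quat(o['eef_rot'],scalar_first=True).as_euler('zyx').round(3))
from fit import model
m=model(p)
snap('wrist','wrist3');snap('scene','scene3')
print('bar pred',proj('wrist3',np.array([m['b1'],m['bm'],m['b2'],m['fi'],m['fm'],m['fo']])).round())
E
```

```text
[-1.317e-01 -1.000e-04  2.300e-01] 6.05 [-0.32  0.04  1.76  0.    1.34 -1.66] [-2.904e+00 -1.000e-03 -3.141e+00]
bar pred [[314. 127.]
 [314. 198.]
 [315. 261.]
 [459. 424.]
 [432. 438.]
 [402. 454.]]
```

View pics/wrist3.png

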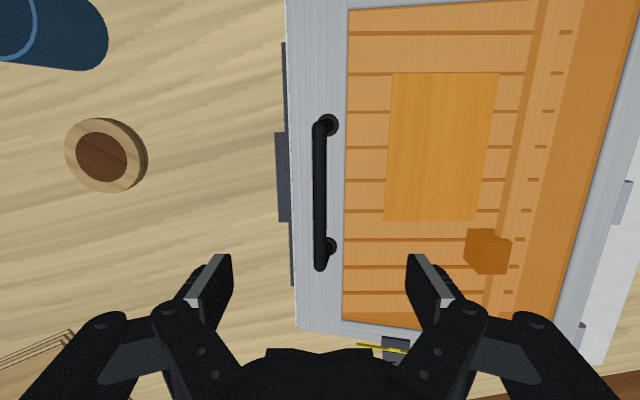

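The wrist view shows the bar at u≈320, v 122–268. It lies centred in the jaw plane and parallel to the pads, so I can go straight down and grip.

>>> arm_command(plan=[0,0,30,0,0,0,30,0,0,0,25,0,0,0,15,0,0,0,10,0,0,0,8,0,0,0,0,0])

```text
time_s: 6.85
eef_pos: [0.5104, -0.048, 0.1117]
eef_rot: [-0.001, 0.117, 0.993, 0.0]
wrist_force: [-0.4, -0.1, 1.1]
opening: 1.001
```

>>> arm_command(plan=[0,0,0,0,0,0,0,0,0,0,0,0,0,0,0,0,0,0,0,0,0,0,0,0,0,0,0,0,0,0,0,0,0,0,0,0,0,0,0,0], grip=0)

```text
time_s: 7.85
eef_pos: [0.5112, -0.0473, 0.1126]
eef_rot: [0.0, 0.117, 0.993, 0.001]
wrist_force: [0.5, 5.7, 1.2]
opening: 0.115
```

>>> arm_command(plan=[0,0,-6.2,0,0,0,-6.2,0,0,0.3,-6.2,0,0,0.3,-6.2,0,0,0.6,-6.2,0,0,0.6,-6.2,0,0,0.9,-6.2,0,0,0.9,-6.1,0,0,1.2,-6.1,0,0,1.3,-6.1,0,0,1.5,-6.0,0,0,1.6,-6.0,0,0,1.8,-6.0,0,0,1.9,-5.9,0,0,2.1,-5.9,0,0,2.2,-5.8,0,0,0,0,0])

```text
time_s: 9.55
eef_pos: [0.5153, -0.0292, 0.2085]
eef_rot: [0.0, 0.116, 0.993, 0.002]
wrist_force: [8.2, 7.1, -11.8]
opening: 0.122
```

```bash
python3 - <<'E'
from h import *
p=np.load('p2.npy')
o=ctrl.get_obs()
e=lambda P:R.from_euler('z',-p[2]).apply(P-np.r_[p[0],p[1],0]).round(4)
print(e(o['eef_pos']),o['time_s'],e(o['wrist_force']+np.r_[p[0],p[1],0]))
snap('scene','scene4');snap('side','side4')
a=cv2.imread('pics/scene4.png')[195:275,285:405]
b=cv2.imread('pics/side4.png')[165:245,225:305]
cv2.imwrite('pics/c4.png',np.hstack([cv2.resize(x,None,fx=4,fy=5 if 0 else 4,interpolation=cv2.INTER_CUBIC) for x in(a,b)]))
E
```

```text
[-0.1129 -0.0005  0.2085] 9.55 [  8.8221  -6.3217 -11.7715]
```

View pics/c4.png

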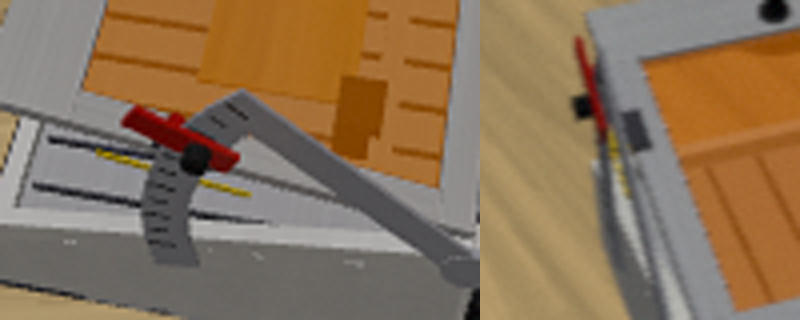

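```bash
cat > ang.py <<'E'
from h import *
from fit import model
from scipy.optimize import least_squares
p=np.load('p2.npy')
def ends(th,y,L,dx=0):
    q=p.copy();q[6]=th;q[7]=y
    m=model(q);a,b,c=m['fi'],m['fo'],m['fm']
    u=(a-b)/np.linalg.norm(a-b)
    return np.array([c+u*L/2,c-u*L/2])
def fit(f,pix,L,y=None):
    g=lambda q:(proj(f,ends(q[0],q[1] if y is None else y,L))-pix).ravel()
    s=least_squares(g,[.5,-.19][:2 if y is None else 1],x_scale=[.1,.01][:2 if y is None else 1]);return s.x.round(4),s.fun.round(1)
E
python3 - <<'E'
from ang import *
c=lambda u,v:(285+u/4,195+v/4)
nd=[c(249,194),c(97,152)];fl=[c(239,161),c(124,112)]
print('needle',fit('scene4',nd,.084),[fit('scene4',nd,.084,y) for y in(-.187,)])
print('flag',fit('scene4',fl,.06),[fit('scene4',fl,.06,y) for y in(-.187,-.192,-.197,-.202)])
s=lambda u,v:(225+(u-480)/4,165+v/4)
print('side needle pred',proj('side4',ends(.4,-.187,.084)),'read inner end',s(627,193))
print('side flag pred .55,.6',proj('side4',ends(.55,-.19,.06)),proj('side4',ends(.6,-.19,.06)),s(578,40))
E
```

```text
needle (array([ 0.4207, -0.1847]), array([-0.7,  0.2, -1. , -0.7])) [(array([0.4415]), array([-0.6,  0.5, -0.9, -0.8]))]
flag (array([ 0.538, -0.174]), array([-0.5, -1. ,  1.5,  1.3])) [(array([0.6303]), array([0.8, 1.4, 3.1, 2.2])), (array([0.6617]), array([1.3, 2.6, 3.8, 2.9])), (array([0.691]), array([1.8, 3.8, 4.5, 3.7])), (array([0.7184]), array([2.3, 5.2, 5.2, 4.6]))]
side needle pred [[260.77241218 215.33289858]
 [251.97838259 189.54999174]] read inner end (261.75, 213.25)
side flag pred .55,.6 [[257.85143111 206.3079811 ]
 [251.34671423 185.26321667]] [[257.8222062  204.68716615]
 [251.25023504 182.81218652]] (249.5, 175.0)
```

```bash
python3 - <<'E'
from ang import *
for y in(-.187,-.195):
  for t in(.35,.4,.45,.5,.55,.6,.65,.7):
    for L in(.06,):
      a,b=proj('scene4',ends(t,y,L)); d=a-b; print(y,t,(d[1]/d[0]).round(3),end=' | ')
  print()
a=cv2.imread('pics/scene4.png').astype(int)[195:275,285:405]
B,G,Rr=a[...,0],a[...,1],a[...,2]
for n,m in(('red',(Rr>110)&(G<60)&(B<60)),('yel',(Rr>140)&(G>120)&(B<70))):
    v,u=np.nonzero(m);
    P=np.c_[u,v].astype(np.float32)
    print(n,len(u),cv2.minAreaRect(P),np.array(cv2.fitLine(P,cv2.DIST_L2,0,.01,.01)).ravel(),'slope',)
    if n=='yel':print(P.tolist())
    else:print([(int(c),int(v[u==c].min()),int(v[u==c].max())) for c in np.unique(u)])
E
```

```text
-0.187 0.35 0.257 | -0.187 0.4 0.286 | -0.187 0.45 0.315 | -0.187 0.5 0.346 | -0.187 0.55 0.378 | -0.187 0.6 0.412 | -0.187 0.65 0.448 | -0.187 0.7 0.487 | 
-0.195 0.35 0.257 | -0.195 0.4 0.285 | -0.195 0.45 0.314 | -0.195 0.5 0.345 | -0.195 0.55 0.377 | -0.195 0.6 0.41 | -0.195 0.65 0.446 | -0.195 0.7 0.484 | 
red 57 ((45.88661575317383, 31.60615348815918), (29.730112075805664, 5.452835559844971), 20.323135375976562) [ 0.90577     0.42376968 45.245613   31.929825  ] slope
[(31, 29, 29), (32, 28, 28), (33, 27, 27), (34, 26, 27), (35, 27, 28), (36, 27, 28), (37, 28, 29), (38, 28, 29), (39, 29, 30), (40, 30, 30), (41, 30, 31), (42, 29, 31), (43, 28, 31), (44, 28, 32), (45, 29, 32), (46, 32, 33), (47, 33, 33), (48, 33, 34), (49, 34, 34), (50, 34, 35), (51, 35, 35), (52, 35, 36), (53, 36, 36), (54, 36, 37), (55, 36, 37), (56, 37, 38), (57, 37, 38), (58, 38, 39), (59, 38, 39)]
yel 14 ((44.035362243652344, 42.871826171875), (37.3630256652832, 0.5318579077720642), 15.422160148620605) [ 0.9632911   0.26845893 43.07143    42.642857  ] slope
[[26.0, 38.0], [27.0, 38.0], [29.0, 39.0], [30.0, 39.0], [31.0, 39.0], [33.0, 40.0], [34.0, 40.0], [51.0, 45.0], [52.0, 45.0], [55.0, 46.0], [56.0, 46.0], [58.0, 47.0], [59.0, 47.0], [62.0, 48.0]]
```

```bash
cat >> ang.py <<'E'
def ends2(th,y,L,r):
    a,b=ends(th,y,L);u=(b-a)/np.linalg.norm(b-a);return np.array([a+u*r,b+u*r])
def joint(obs,L,r0=None):
    def g(q):
        P=ends2(q[0],q[1],L,q[2]); return np.concatenate([(proj(f,P[i])[0]-o)*w for f,i,o,w in obs])
    s=least_squares(g,[.55,-.19,0],x_scale=[.1,.01,.01],loss='soft_l1');return s.x.round(4),s.fun.round(1)
E
python3 - <<'E'
from ang import *
c=lambda u,v:(285+u/4,195+v/4)
s=lambda u,v:(225+(u-480)/4,165+v/4)
c2=lambda u,v:(200+u/3.45,140+v/3.45)
fo=[('scene4',0,c(239,161),1),('scene4',1,c(124,112),1),('scene1',0,c2(497,327),1),('scene1',1,c2(401,290),1),('side4',1,s(578,40),1),('wrist0',0,(567,203),.5),('wrist0',1,(563,303),.5)]
print(joint(fo,.06)); print(joint(fo[:5],.06)); print(joint(fo[:4]+fo[5:],.06))
# wide view for tilt of side and nearer look
for n,b in(('scene4',(225,260,310,350)),('side4',(165,220,235,290))):
    a=cv2.imread(f'pics/{n}.png')[b[0]-5:b[1]+5,b[2]-5:b[3]+5]
    cv2.imwrite(f'pics/{n}z.png',cv2.resize(a,None,fx=8,fy=8,interpolation=cv2.INTER_NEAREST))
x=cv2.imread('pics/scene4.png')[215:250,305:355];y=cv2.imread('pics/side4.png')[170:217,243:263]
cv2.imwrite('pics/c5.png',np.hstack([cv2.resize(x,(600,420),interpolation=cv2.INTER_LINEAR),cv2.resize(y,(180,420),interpolation=cv2.INTER_LINEAR)]))
E
```

```text
(array([ 0.6849, -0.192 ,  0.0096]), array([-2. ,  0. ,  0.6, -0.1, -1.3,  0.5,  0.3, -1.2, -0.2,  0.5,  0.5,
       -0.9, -0.4,  0.3]))
(array([ 0.6878, -0.1921,  0.009 ]), array([-1.7,  0.1,  0.9, -0.1, -1. ,  0.5,  0.7, -1.2, -0.2,  0.6]))
(array([ 0.6838, -0.1921,  0.0095]), array([-2. ,  0.1,  0.5,  0. , -1.4,  0.6,  0.3, -1. ,  0.6, -1. , -0.4,
        0.2]))
```

View pics/c5.png

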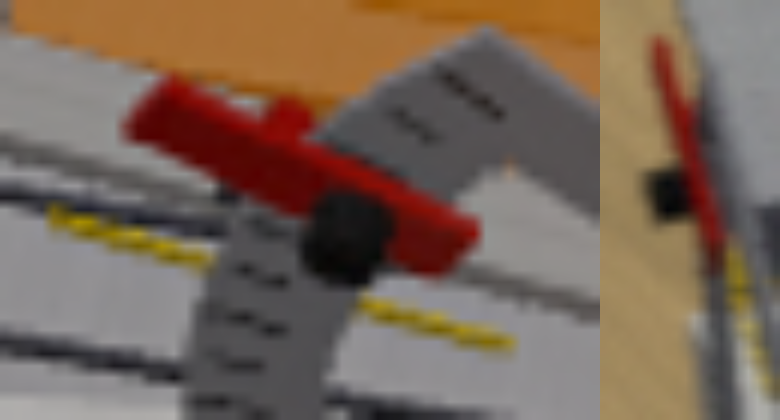

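```bash
python3 - <<'E'
from ang import *
c=lambda u,v:(285+u/4,195+v/4)
s=lambda u,v:(225+(u-480)/4,165+v/4)
nd=[('scene4',0,c(249,194),1),('scene4',1,c(97,152),1),('side4',0,s(627,193),1)]
print('needle',joint(nd,.084))
k=lambda u,v:(305+u/12,215+v/12)
T=np.array([k(225,400),k(235,360),k(255,320),k(262,272),k(265,225),k(410,125),k(472,92)])
# fit each tick's theta,r for plane y
for y in(-.187,-.191,-.195):
  out=[]
  for t in list(T)+[np.array(k(300,180))]:
    r=least_squares(lambda q:proj('scene4',ends2(q[0],y,.0,q[1]) if 0 else ends2(q[0],y,.001,q[1])).mean(0)-t,[.4,0],x_scale=[.1,.01]).x
    out.append((round(np.degrees(r[0]),1),round(.165+r[1],3)))
  print(y,out)
E
```

```text
needle (array([ 0.4357, -0.1854, -0.0012]), array([-0. ,  0.2, -0.3, -1. , -0.2,  1.1]))
-0.187 [(np.float64(10.2), np.float64(0.169)), (np.float64(15.0), np.float64(0.167)), (np.float64(20.1), np.float64(0.165)), (np.float64(25.6), np.float64(0.167)), (np.float64(30.5), np.float64(0.17)), (np.float64(45.5), np.float64(0.165)), (np.float64(51.0), np.float64(0.164)), (np.float64(36.1), np.float64(0.17))]
-0.191 [(np.float64(12.4), np.float64(0.168)), (np.float64(17.3), np.float64(0.167)), (np.float64(22.4), np.float64(0.165)), (np.float64(27.7), np.float64(0.168)), (np.float64(32.5), np.float64(0.172)), (np.float64(47.3), np.float64(0.168)), (np.float64(52.6), np.float64(0.167)), (np.float64(38.0), np.float64(0.172))]
-0.195 [(np.float64(14.7), np.float64(0.167)), (np.float64(19.6), np.float64(0.167)), (np.float64(24.6), np.float64(0.166)), (np.float64(29.9), np.float64(0.169)), (np.float64(34.5), np.float64(0.173)), (np.float64(49.0), np.float64(0.171)), (np.float64(54.2), np.float64(0.171)), (np.float64(39.9), np.float64(0.174))]
```

>>> arm_command(plan=[0,2.6,-5.6,0,0,2.7,-5.5,0,0,2.9,-5.4,0,0,3.0,-5.4,0,0,2.9,-5.3,0,0,3.0,-5.2,0,0,3.1,-5.2,0,0,3.2,-5.1,0,0,0,0,0,0,0,0,0])

```text
time_s: 10.65
eef_pos: [0.5202, -0.0082, 0.2505]
eef_rot: [-0.0, 0.116, 0.993, 0.0]
wrist_force: [6.7, 1.6, -10.9]
opening: 0.115
```

```bash
python3 - <<'E'
from h import *
p=np.load('p2.npy')
o=ctrl.get_obs()
e=lambda P:R.from_euler('z',-p[2]).apply(P-np.r_[p[0],p[1],0]).round(4)
E=e(o['eef_pos']);print(E,o['time_s'],e(o['wrist_force']+np.r_[p[0],p[1],0]),o['opening'])
print('theta z',np.arcsin((E[2]+.019-.135)/.2487)+.025,'atan',np.arctan2(E[2]+.019-.135,.1139-E[0])+.025,'rho',np.hypot(E[2]-.116,.1139-E[0]))
snap('scene','scene5');snap('side','side5')
x=cv2.imread('pics/scene5.png')[215:250,305:355];y=cv2.imread('pics/side5.png')[170:217,243:263]
cv2.imwrite('pics/c6.png',np.hstack([cv2.resize(x,(600,420),interpolation=cv2.INTER_LINEAR),cv2.resize(y,(180,420),interpolation=cv2.INTER_LINEAR)]))
E
```

```text
[-0.0913 -0.0005  0.2505] 10.65 [  3.0813  -6.1521 -10.8898] 0.11469481855698609
theta z 0.5964024284636853 atan 0.6052026260795133 rho 0.245351360297839
```

View pics/c6.png

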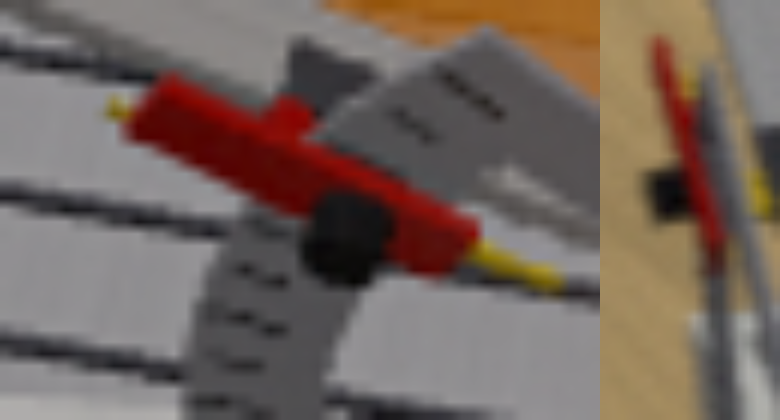

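```bash
cat > box.py <<'E'
from ang import *
from scipy.optimize import minimize
# flag box by soft-mask IoU in scene + side, centre (theta,y,r), thickness t
def corners(th,y,r,t):
    out=[]
    for yy in(y-t/2,y+t/2):
        a,b=ends2(th,yy,.06,r); u=(b-a)/.06
        ey=R.from_euler('z',p[2]).apply([0,1,0]); n=np.cross(u,ey); 
        for s in(-.008,.008): out+= [a+s*n,b+s*n]
    return np.array(out)
S=8
def mask(f,C,b):
    q=(proj(f,C)+.5-[b[2],b[0]])*S-.5
    h=cv2.convexHull(q.astype(np.float32)).reshape(-1,2)
    m=np.zeros(((b[1]-b[0])*S,(b[3]-b[2])*S),np.uint8)
    cv2.fillConvexPoly(m,np.round(h*16).astype(np.int32),255,shift=4)
    return cv2.resize(m,(b[3]-b[2],b[1]-b[0]),interpolation=cv2.INTER_AREA)/255.
def red(f,b):
    a=cv2.imread(f'pics/{f}.png').astype(float)[b[0]:b[1],b[2]:b[3]]
    B,G,Rr=a[...,0],a[...,1],a[...,2]
    return np.clip((Rr-np.maximum(G,B))/np.maximum(Rr,40)/.85,0,1)*(G<.45*Rr)
E
python3 - <<'E'
from box import *
bs={'scene5':(217,242,312,350),'side5':(172,200,244,262)}
M={f:red(f,b) for f,b in bs.items()}
W={f:np.ones_like(m) for f,m in M.items()}
# ignore the black screw and the nub (scene zoom px 12, origin 305,215)
W['scene5'][231-217:240-217,329-312:339-312]=0; W['scene5'][221-217:227-217,326-312:332-312]=0
def cost(q):
    th,y,r,t,du,dv=q; C=corners(th,y,r,t); c=0
    for f,b in bs.items(): c+=(W[f]*(mask(f,C,b)-M[f])**2).sum()
    return c
def run(fs,x0):
    g=lambda z:sum((W[f]*(mask(f,corners(z[0]*.1,z[1]*.01,z[2]*.01,abs(z[3])*.01),bs[f])-M[f])**2).sum() for f in fs)
    best=min((minimize(g,[a,-19.5,.8,.8],method='Nelder-Mead',options=dict(maxiter=1500,initial_simplex=[[a,-19.5,.8,.8],[a+.5,-19.5,.8,.8],[a,-18.9,.8,.8],[a,-19.5,1.3,.8],[a,-19.5,.8,1.2]])) for a in(5.8,6.4,7.0)),key=lambda s:s.fun)
    return best.x*[.1,.01,.01,.01],best.fun
for fs in(['scene5','side5'],['scene5']): print(fs,run(fs,0))
k=lambda u,v:(305+u/12,215+v/12)
nd=[k(563,282),k(106,103)]
print('needle',fit('scene5',nd,.084),[fit('scene5',nd,.084,y) for y in(-.181,-.185,-.187)])
for y in(-.181,-.187):
  print('side needle zoom',((proj('side5',ends(.6,y,.084))-[243,170])*9+[600,0]).round())
a=cv2.imread('pics/side5.png').astype(int)[170:217,243:263];m=(a[...,2]>a[...,0]*1.8)&(a[...,1]>a[...,0]*1.5)&(a[...,2]>90)
print('side yellow px',(np.argwhere(m)[:,::-1]).tolist())
E
```

```text
['scene5', 'side5'] (array([ 0.68223845, -0.19196945,  0.00886325,  0.00233983]), np.float64(14.422819676364558))
['scene5'] (array([ 0.67734792, -0.19138983,  0.00879594,  0.00293476]), np.float64(4.466647355467783))
needle (array([ 0.6402, -0.188 ]), array([-1. ,  0.6,  0.2, -0.7])) [(array([0.5889]), array([-1.8, -0.9, -0.9, -1.1])), (array([0.619]), array([-1.4, -0.1, -0.3, -0.9])), (array([0.6333]), array([-1.1,  0.4,  0. , -0.8]))]
side needle zoom [[782. 345.]
 [698.  70.]]
side needle zoom [[758. 350.]
 [674.  75.]]
side yellow px [[6, 3], [6, 6], [8, 7], [9, 7], [7, 8], [8, 8], [9, 8], [10, 8], [6, 9], [8, 9], [9, 9], [10, 9], [6, 10], [8, 10], [9, 10], [10, 10], [8, 11], [9, 11], [7, 12], [8, 12], [8, 13], [9, 14], [8, 15], [9, 15], [16, 19], [17, 19], [16, 20], [17, 20], [18, 20], [17, 21], [18, 21], [17, 22], [18, 22], [11, 23], [17, 23], [18, 23], [18, 24], [14, 28]]
```

>>> arm_command(plan=[0,1.9,-2.9,0,0,1.9,-2.8,0,0,1.9,-2.8,0,0,2.0,-2.7,0,0,0,0,0,0,0,0,0,0,0,0,0])

```text
time_s: 11.45
eef_pos: [0.5219, -0.0011, 0.2611]
eef_rot: [-0.001, 0.117, 0.993, 0.0]
wrist_force: [7.5, 1.3, -13.7]
opening: 0.117
```

```bash
cat > chk.py <<'E'
from box import *
import sys
n=sys.argv[1]
o=ctrl.get_obs()
e=lambda P:R.from_euler('z',-p[2]).apply(P-np.r_[p[0],p[1],0]).round(4)
E=e(o['eef_pos']);print(E,o['time_s'],e(o['wrist_force']+np.r_[p[0],p[1],0]),o['opening'])
print('theta z',np.arcsin((E[2]+.019-.135)/.2487)+.025,'atan',np.arctan2(E[2]+.019-.135,.1139-E[0])+.025)
snap('scene','scene'+n);snap('side','side'+n)
x=cv2.imread(f'pics/scene{n}.png')[215:250,305:355];y=cv2.imread(f'pics/side{n}.png')[163:210,243:263]
cv2.imwrite(f'pics/c{n}z.png',np.hstack([cv2.resize(x,(600,420),interpolation=cv2.INTER_LINEAR),cv2.resize(y,(180,420),interpolation=cv2.INTER_LINEAR)]))
for t in(.64,.66,.68,.70): print(t,((proj('scene'+n,ends(t,-.185,.084))-[305,215])*12).round().tolist(),'side',((proj('side'+n,ends(t,-.185,.084))-[243,163])*9+[600,0]).round().tolist())
E
python3 chk.py 6
```

```text
[-0.084  -0.0005  0.2611] 11.45 [  3.0189  -6.9753 -13.7029] 0.11744700757234304
theta z 0.6479503518721841 atan 0.6576612041037526
0.64 [[554.0, 275.0], [112.0, 80.0]] side [[766.0, 402.0], [682.0, 118.0]]
0.66 [[560.0, 269.0], [122.0, 68.0]] side [[766.0, 397.0], [682.0, 110.0]]
0.68 [[567.0, 263.0], [133.0, 57.0]] side [[766.0, 392.0], [682.0, 101.0]]
0.7 [[575.0, 257.0], [144.0, 46.0]] side [[767.0, 388.0], [682.0, 93.0]]
```

View pics/c6z.png

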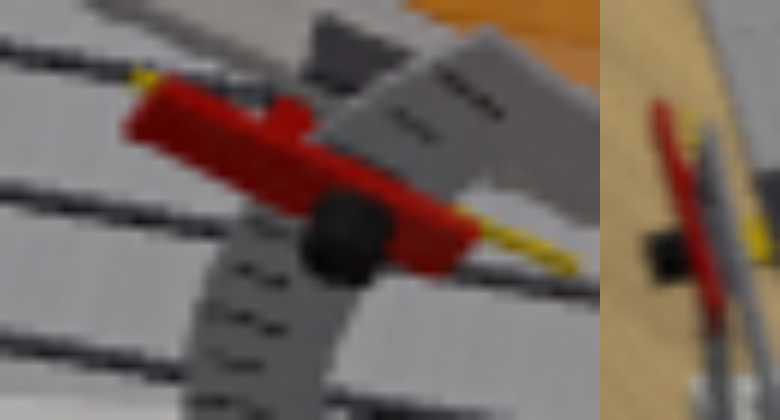

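```bash
python3 - <<'E'
from ang import *
k=lambda u,v:(305+u/12,215+v/12)
c=lambda u,v:(285+u/4,195+v/4)
N={'scene4':[c(249,194),c(97,152)],'scene5':[k(563,282),k(106,103)],'scene6':[k(577,268),k(137,72)]}
for f,nd in N.items():
  for y in(-.183,-.185,-.187):
    g=lambda q:(proj(f,ends2(q[0],y,.084,q[1]))-nd).ravel()
    s=least_squares(g,[.5,0],x_scale=[.1,.01]);print(f,y,s.x.round(4),s.fun.round(1))
  print('free',joint([(f,0,nd[0],1),(f,1,nd[1],1)],.084))
# side outer ends of needle
z=lambda u,v:(243+(u-600)/9,163+v/9)
print('joint6',joint([('scene6',0,k(577,268),1),('scene6',1,k(137,72),1),('side6',1,z(688,118),1)],.084))
E
```

```text
scene4 -0.183 [ 0.4033 -0.0021] [ 0.1  0.3 -0.1 -0.2]
scene4 -0.185 [ 0.4214 -0.0019] [ 0.1  0.6 -0.2 -0.3]
scene4 -0.187 [ 0.4395 -0.0016] [ 0.1  0.8 -0.2 -0.5]
free (array([ 0.3803, -0.1805, -0.0023]), array([ 0.1, -0. , -0.1,  0. ]))
scene5 -0.183 [ 0.596  -0.0029] [-0.5  0.2  0.4 -0.1]
scene5 -0.185 [ 0.6127 -0.0022] [-0.6  0.5  0.5 -0.2]
scene5 -0.187 [ 0.6292 -0.0013] [-0.7  0.7  0.5 -0.4]
free (array([ 0.5741, -0.1804, -0.0039]), array([-0.4, -0.1,  0.4,  0.1]))
scene6 -0.183 [ 0.6513 -0.0032] [-0.1  0.1  0.1 -0. ]
scene6 -0.185 [ 0.6675 -0.0023] [-0.2  0.3  0.1 -0.2]
scene6 -0.187 [ 0.6836 -0.0014] [-0.3  0.5  0.2 -0.3]
free (array([ 0.6446, -0.1822, -0.0036]), array([-0.1, -0. ,  0.1,  0. ]))
joint6 (array([ 0.6595, -0.184 , -0.0028]), array([-0.2,  0.2,  0.1, -0.1,  0.1,  0. ]))
```

>>> arm_command(plan=[0,1.7,-1.6,0,0,1.8,-1.6,0,0,0,0,0,0,0,0,0,0,0,0,0,0,0,0,0])

```text
time_s: 12.15
eef_pos: [0.5225, 0.0014, 0.2646]
eef_rot: [-0.001, 0.117, 0.993, -0.001]
wrist_force: [5.1, -1.2, -12.1]
opening: 0.118
```

```bash
python3 chk.py 7; python3 - <<'E'
from h import *
a=cv2.imread('pics/scene7.png')[145:280,230:400];cv2.imwrite('pics/c7w.png',np.vstack([cv2.resize(cv2.imread('pics/c7z.png'),(557,300)),cv2.resize(a,(378,300))[:, :].copy() if 0 else cv2.copyMakeBorder(cv2.resize(a,(378,300)),0,0,0,179,cv2.BORDER_CONSTANT)]))
E
```

```text
[-0.0814 -0.0004  0.2646] 12.15 [ -0.0264  -5.2361 -12.1498] 0.11784834635749333
theta z 0.6653885325514225 atan 0.6754284633433105
0.64 [[554.0, 275.0], [112.0, 80.0]] side [[766.0, 402.0], [682.0, 118.0]]
0.66 [[560.0, 269.0], [122.0, 68.0]] side [[766.0, 397.0], [682.0, 110.0]]
0.68 [[567.0, 263.0], [133.0, 57.0]] side [[766.0, 392.0], [682.0, 101.0]]
0.7 [[575.0, 257.0], [144.0, 46.0]] side [[767.0, 388.0], [682.0, 93.0]]
```

View pics/c7w.png

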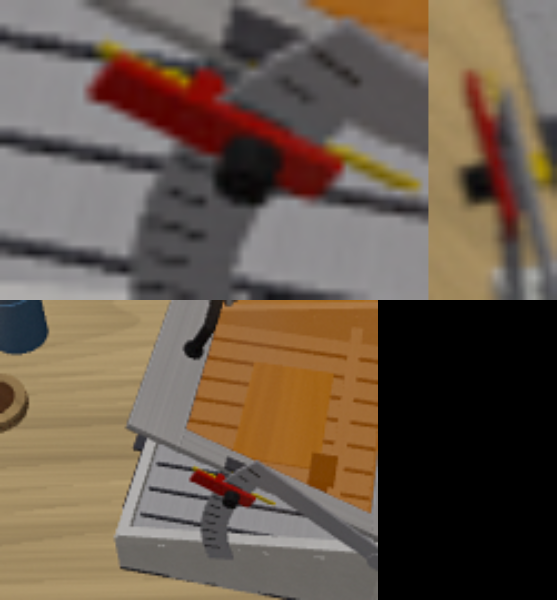

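```bash
python3 - <<'E'
from box import *
a=cv2.imread('pics/scene7.png')[215:250,305:355]
k=lambda u,v:(305+u/12,215+v/12)
A=cv2.resize(a,(600,420),interpolation=cv2.INTER_LINEAR).astype(int)
m=((A[...,2]>120)&(A[...,1]>100)&(A[...,0]<75)).astype(np.uint8)
v,u=np.nonzero(m);ok=(u<600)&(v>30);P=np.c_[u,v][ok]
for side in(P[P[:,0]<300],P[P[:,0]>400]): print(len(side),side.min(0),side.max(0))
i=P[:,0].argmin();j=P[P[:,1]<330][:,0].argmax();e0,e1=P[i],P[P[:,1]<330][j];print(e0,e1)
nd=[k(*e1),k(*e0)]
for y in(-.183,-.185):
    s=least_squares(lambda q:(proj('scene7',ends2(q[0],y,.084,q[1]))-nd).ravel(),[.6,0],x_scale=[.1,.01]);print(y,s.x.round(4),s.fun.round(1))
b=(217,242,312,350)
for f in('scene1','scene4','scene7'):
    r=red(f,b);r[:, :]*=(r>.5);vv,uu=np.nonzero(r);print(f,r.sum().round(1),uu.mean().round(2),vv.mean().round(2))
o=ctrl.get_obs();print(abs(o['dq']).max(),o['time_s'])
E
```

```text
446 [139  60] [260 116]
3316 [458  36] [599 264]
[139  64] [599  49]
-0.183 [0.7811 0.0094] [-2.9 12.5  0.7 -8.2]
-0.185 [0.7953 0.0106] [-3.  12.7  0.8 -8.3]
scene1 165.4 17.0 11.57
scene4 159.2 17.26 11.62
scene7 160.2 17.35 11.64
0.0015749533110344 12.25
```

```bash
python3 -c "
from bench import ctrl
print(ctrl.hand_in());o=ctrl.get_obs();print(o['time_s'],o['eef_pos'],o['wrist_force'],o['opening'])"
```

```text
the job is handed in; nothing more can be done
None
the job is handed in; nothing more can be done
```

I pushed the ash drawer home, then gripped the bar and raised the lid along its arc until the pointer stood at the red flag. I handed in at 12.25 s with the bar still held; the hand-in gave no verdict.

- **Drawer:** it met a firm stop at about 30 N. The camera and the contact point both put its face about 6 mm proud of the housing, which I took to be the front plate's thickness.
- **Lid angle:** camera fits put the needle at about 0.68 rad and the flag at 0.68. The arm's own position gave 0.665–0.675. I did the last needle step by scaling from the previous picture, because my automatic fit on the final picture picked up the orange window and failed.
- **Flag estimates:** they disagreed earlier, running from 0.51 to 0.69 rad depending on what was fitted. The slope of the flag's edges in one view suggested the lid might need about 0.01–0.03 rad more. I trusted the fit using both cameras and put the error at roughly ±0.02 rad.
- **Flag, mug and coaster:** the flag's position in the pictures changed by less than half a pixel, so it was not knocked. The arm kept clear of the mug, coaster and bottle, but I did not measure those again at the end.
- **Hold:** joint speeds were under 0.002 rad/s. The wrist force was about 13 N, above the 7–8 N expected at the flag, because the grip pulled slightly off the lid's arc.

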